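# Clamp a barrel with the ratchet lever

### The job

Take the white barrel with the black band out of the cardboard tray, lay it centred in the aluminium nest of the bench clamp, let go of it, and then pump the clamp's red lever back and forth so that the ratchet drives the blue jaw up to the barrel and grips it firmly: the gauge pointer must end in the green, and must never go into the red. Move the jaw only with the lever, and leave the other things where they are.

Things in the scene. Friction and masses are not known exactly. Their poses are not given: they have to be found in the camera images.
- barrel_mid (a point): Middle of the barrel: a smooth cylinder 150 mm long, 45 mm in diameter, white with a black band round its middle, 0.11 to 0.18 kg, lying in the tray. Origin on the cylinder's axis at mid-length, y axis along the cylinder (either end may lead; the point turns with the barrel when it rolls).
- barrel: The same barrel as a body; its y axis is along the cylinder, its origin on the cylinder's surface at mid-length (underside at the start).
- kraft_tray: Brown cardboard tray, 449 mm (its x) by 217 mm (its y), walls 60 mm high, inner floor 18 mm above the bench; it stays put. Origin at the centre of its underside.
- clamp: Bench clamp, bolted down (place and turn differ from run to run). Origin on the bench at the foot of the ratchet wheel's upright axis; z up. Base plate 10 mm thick. The nest lies 142 to 158 mm from the wheel's axis in the clamp's +y (and 22 mm in +x); the jaw closes towards +y. A holding pawl keeps every tooth gained, so the clamp cannot be opened again.
- wheel_top (a point): Top of the toothed ratchet wheel on its upright axis, axes as the clamp's: 92 mm across, 20 teeth, 50 to 62 mm above the bench. Its pinion drives the jaw's rack 4.0 mm in +y per tooth (18 degrees).
- nest: Aluminium nest fixed on the base plate, turned like the clamp; origin under the axis of a barrel that touches the back posts; x along the barrel, y away from the jaw. Floor 6 mm thick. Two back posts (22 mm wide, at x = -54 and +54 mm, front faces at y = +22.5 mm, tops 44 mm above the base plate); two front lips (5 mm above the floor, back edges at y = -19 mm).
- nest_seat (a point): Point on the nest's floor under the axis of a seated barrel (axis 22.5 mm above it); axes as the nest's. The barrel has about 5 mm of play from here towards -y until the jaw presses it on the posts. The middle 80 mm between the posts, and between the jaw's arms, are free for fingers on both sides of the barrel.
- jaw: Blue U-shaped jaw, turned like the clamp; it starts at the clamp's origin and moves along +y. Two rubber noses (22 x 23 mm, faces 110 mm in +y of its origin, centred 38.5 mm above the bench, opposite the posts) start 10 to 26 mm short of a seated barrel. It is sprung on its rack by 7 N per mm: once the noses meet the barrel, each further tooth adds 28 N of clamping.
- gauge (a point): Gauge on top, between wheel and jaw: a small scale that moves with the rack, its bands crosswise, under a black pointer on the jaw. The pointer stands in white below 4 mm of spring compression (30 N of clamping), in green from 4 to 14 mm (30 to 100 N), in red above. This point is the pointer, 55 mm above the bench; axes as the clamp's.
- lever (a joint): Red lever's angle about the wheel's axis, rad, end stops at -0.44 and +0.44; grows counter-clockwise seen from above. Growing is the working stroke (a pawl pushes the wheel), falling the return stroke (it clicks over the teeth, one every 0.314 rad; less gains nothing). A full stroke gains 2 or 3 teeth. At 0 the arm points 229 degrees counter-clockwise of the clamp's +x. It stays where left.
- lever_grip (a point): Middle of the lever's upright black handle: round post 26 mm in diameter, 74 to 140 mm above the bench, 115 mm from the wheel's axis; point 112 mm above the bench, x away from the wheel. Held still in a working stroke it pushes back 0.11 N per N of clamping, less 1 N of friction; moving, 1 to 3 N more (jaw free: 1 to 3 N). Let back, the wheel drops to the last tooth gained, losing up to 28 N of clamping.
- stack_4: Nearest of the tall stacks of pale grey boxes on the bench, between the tray and the clamp's far side: 110 mm square, about 345 mm high, fixed; go round it on the robot's side. Origin near the centre of its underside.
- glue: Red bottle with a black nozzle, 30 mm across, 92 mm high, behind the clamp: a bystander. Origin at its underside's centre.
- tape: Roll of brown tape lying flat, 71 mm across, 24 mm high, behind the clamp: a bystander. Origin at its underside's centre.
- gauge_plug: Grey stepped plug, 32 mm across, 40 mm high, standing in front of the clamp on the left: a bystander. Origin at its underside's centre.
Mind the look-alikes: they are no part of the job. Leave any pink look-alike of the barrel alone.

How it is judged (in metres and radians):
On the way:
1. the barrel lies released in the nest, before the jaw presses on it (x of barrel_mid in the frame of nest_seat between -0.015 and 0.015 m and y of barrel_mid in the frame of nest_seat between -0.012 and 0.006 m and z of barrel_mid in the frame of nest_seat between 0.018 and 0.027 m and angle between the y axis of barrel and the x axis of nest, either way round below 0.12 rad and contact force between the fingers and barrel below 0.3 N and contact force between jaw and barrel below 10 N), for 0.2 s.
At the end, for the whole second after the job is handed in: The barrel lies at rest along the nest (middle within 15 mm lengthwise and 6 mm across, axis 18 to 27 mm above its floor, within 0.12 rad), and the jaw presses on it with 30 to 100 N (gauge in the green); the lever is at rest (x of barrel_mid in the frame of nest_seat between -0.015 and 0.015 m and y of barrel_mid in the frame of nest_seat between -0.006 and 0.006 m and z of barrel_mid in the frame of nest_seat between 0.018 and 0.027 m and angle between the y axis of barrel and the x axis of nest, either way round below 0.12 rad and contact force between jaw and barrel between 30 and 100 N and linear speed of barrel below 0.01 m/s and velocity of joint lever below 0.05 rad/s); the robot touches nothing.
It fails at once if the barrel is over-tightened: the jaw presses on it with more than 110 N (contact force between jaw and barrel above 110 N).
It fails at once if the robot pushes on the jaw itself with more than 15 N (contact force between any of the arm, the fingers and jaw above 15 N).
It fails at once if a bystander is moved by more than 30 mm (distance of any of glue, tape, gauge_plug from where it was at the start of the episode above 0.03 m).
It also fails if it takes over 61 s, if anything falls off the work surface, if the arm or the gripper's body presses on something with over 40 N, if the wrist force passes 120 N, or if a joint passes its speed limit or range.

### The arm

A 6-joint arm with a two-finger parallel gripper is mounted at the origin on a cart in front of the work surface, level with it; the furniture and walls round the work are solid. World frame = base frame: x ahead of the robot, y to its left, z up, the work surface at z = 0. Lengths are in m, angles in degrees, forces in N, time in s.
With the tool pointing down it reaches from about 0.25 to 0.8 m from the base axis. Payload 3.9 kg.
Tool frame: the origin (TCP) lies on the centre line of the jaws, within the pads' length; the fingertips stand 25 mm ahead of it and the grasp point (between the pads) lies 6 mm ahead of it; z points along the fingers, y is the direction in which the jaws open and shut (so a half turn about z gives the same grasp; the last joint's range is limited). The gripper opens to 85 mm and grips with 20 to 120 N. Pads are 22 mm wide; open, the fingers measure 114 mm over their backs; the gripper's body (76 mm by 85 mm) begins 54 mm behind the grasp point. The pads swing forward as they close: fully open they stand 13 mm farther back than shut.
Start: joints at [-75.459, 14.897, -7.913, 67.191, 0, 90], TCP at [0.132, -0.508, 0.256] pointing down, gripper open.
Joint ranges: [-159.42, 159.42], [-47.68, 98.78], [-73.54, 78.23], [-108.79, 121.32], [-90, 84.71], [-180, 180]. Speed limits (degrees/s): [147.25, 147.25, 180, 180, 180, 180].

### API

Orientations are given as [roll, pitch, yaw] about the fixed x, y, z axes, in that order (R = Rz(yaw) Ry(pitch) Rx(roll)).
In Python, from cell import readout, eyes, ticket gives the robot as it stands. The module is installed in compiled form; this text tells all that it offers.
- The arm moves only by the shell command python3 -m inch 'ROWS' [OPENING] [FORCE]. ROWS is JSON, one flat list of numbers, 4 for each row, row after row: the shift along the tool's x, y, z in mm, then the turn about the tool's z in rad. A call has 1 to 8 rows; each row shifts and turns the commanded pose from where the row before left it, along the tool's axes as they then stand; what a row does not reach is not made up. A row lasts 1/12 s, in which the tool goes at most 41.7 mm and 7.16 degrees, less where a joint would pass 70% of its speed; a pose out of reach is approached as far as the arm can. A call with a gripper value outside its range is refused whole. OPENING is the closure in counts, from 0 (fully open) to 255 (shut), set as the call begins (- or left out, the last holds). The fingers move at their own pace and stop on an object; FORCE is the grip in N (left out, the last holds). Time passes only in rows, so rows that do not move let the fingers close. It gives the time, the measured TCP pose, the force and the opening at its end, in the units of the state.
- readout.sense(): the state, without advancing time (a new reading comes with each control period).
- eyes.camera(name): name is "scene" or "top"; returns a dict with "image" (384x512x3 uint8, red, green, blue), "z_map" (384x512 float32, m along the optical axis (not along the pixel's ray), 0 where there is no reading), "fx", "fy", "cx", "cy" (pixels), "R" (3x3) and "t" (3): a world point X has camera coordinates R X + t. Camera axes: x right, y down, z forward; pixel columns grow to the right and rows downward; lengths in m; the calibration is good to about 2 mm. A picture is of the moment at which its call begins.
- ticket.close_job(): hands the job in, once; it reports no verdict.
The state is a dict: "time_s": time; "joint_pos": joint angles; "joint_vel": joint speeds; "joint_efforts": joint torques, N m; "tool_pos": TCP position; "ee_rot": TCP orientation; "contact_force": force on the tool from outside, world axes, zero at the start; "moment": the same for the moment, N m; "width": finger opening in m.
Only numpy, scipy, OpenCV 4.12 (cv2) and the standard library are available. Lean on these libraries where they do the work, as an engineer would, in place of code of your own. Each camera call takes 0.05 s, during which the arm holds its last target.

## Working session

There is one attempt and no reset: what is moved stays moved. The work goes in short steps, Python scripts to look and compute and a shell command to move; the robot and the scene stay as the last step left them, time stands still between calls to the robot, and variables do not carry over. Pictures are saved under pics/ and viewed, and the job is handed in when it is done.

```bash
mkdir -p pics; ls; python3 - <<'E'
from cell import readout, eyes
import cv2, numpy as np
print(readout.sense())
for n in("scene","top"):
    d=eyes.camera(n)
    cv2.imwrite(f"pics/{n}0.png",cv2.resize(d["image"][:,:,::-1],(800,600)))
    np.savez(f"{n}0.npz",**d)
    print(n,d["fx"],d["fy"],d["cx"],d["cy"],d["R"].round(4).tolist(),d["t"])
E
```

```text
pics
{'time_s': 0.0, 'joint_pos': array([-7.54583229e+01,  1.49379907e+01, -7.98680571e+00,  6.71898022e+01,
        1.43531976e-03,  9.00007389e+01]), 'joint_vel': array([ 0.0483831 , -0.010857  , -0.02984866, -0.00216353, -0.02797017,
       -0.01659846]), 'joint_efforts': array([ 2.53468250e-03, -4.05681396e+01,  2.53920579e+01,  1.86205324e-02,
        6.52491326e-05,  7.21816036e-06]), 'tool_pos': array([ 0.13166642, -0.50756333,  0.25543728]), 'ee_rot': array([-1.79885401e+02, -1.43383907e-03,  1.45409354e+01]), 'contact_force': array([ 0.06482651, -0.60347543, -0.42812148]), 'moment': array([0.0373205 , 0.01652249, 0.02396018]), 'width': 0.08545096185695526}
scene 476.36456067692427 476.36456067692427 260.5156944405405 185.5400803209914 [[-0.701, -0.7131, -0.001], [-0.4998, 0.4924, -0.7126], [0.5087, -0.499, -0.7016]] [0.24715239 0.48495908 1.13630137]
top 391.8823903944441 391.8823903944441 257.8662672486725 190.56379360996684 [[-0.0213, -0.9998, 0.0035], [-0.9991, 0.0212, -0.0366], [0.0365, -0.0043, -0.9993]] [-0.21281519  0.58375787  1.41993015]
```

View pics/scene0.png

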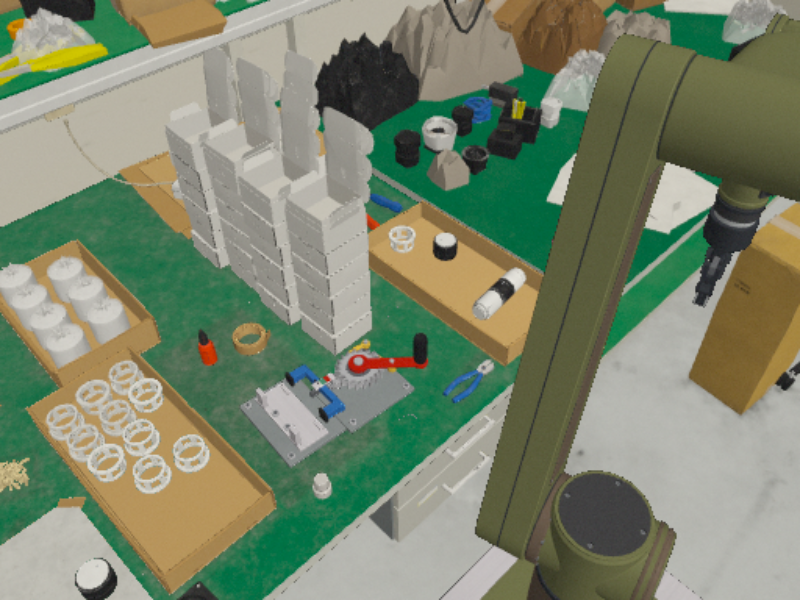

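View pics/top0.png

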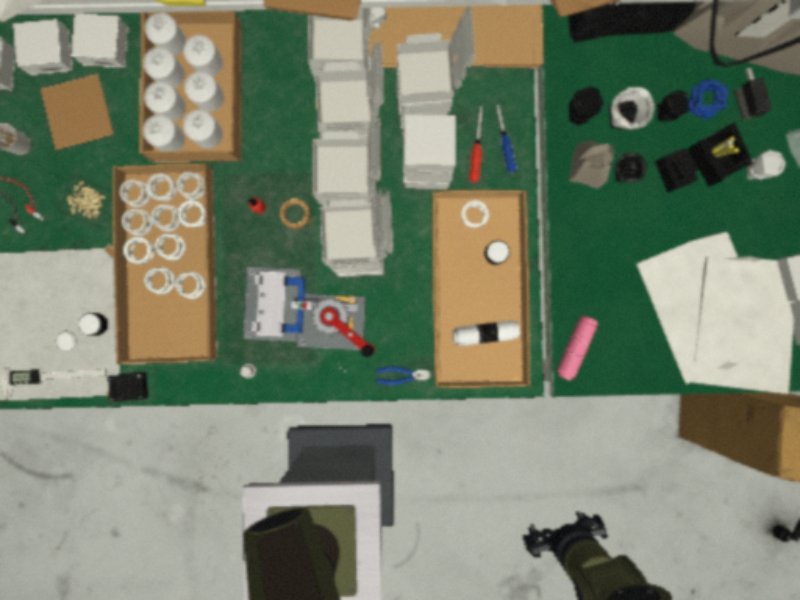

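The scene view shows the white barrel with the black band in the right-hand cardboard tray at about (500,293), and the top view shows it at (487,333). The pink cylinder at top (578,348) is a look-alike. The clamp is at top (305,308) and the lever knob at (367,350). Next I'll crop closer.

```bash
cat > h.py <<'E'
import numpy as np,cv2
def load(n): return dict(np.load(n+".npz"))
def world(d,u,v,z=None):
    if z is None: z=d["z_map"][int(round(v)),int(round(u))]
    c=np.array([(u-d["cx"])/d["fx"]*z,(v-d["cy"])/d["fy"]*z,z]); return d["R"].T@(c-d["t"])
def atz(d,u,v,h):
    r=d["R"].T@np.array([(u-d["cx"])/d["fx"],(v-d["cy"])/d["fy"],1.]); o=-d["R"].T@d["t"]
    return o+r*(h-o[2])/r[2]
def proj(d,X):
    c=d["R"]@np.asarray(X,float)+d["t"]; return np.array([d["fx"]*c[0]/c[2]+d["cx"],d["fy"]*c[1]/c[2]+d["cy"]])
def crop(d,u0,v0,w,h,s,fn,step=10):
    im=d["image"][v0:v0+h,u0:u0+w,::-1]; im=cv2.resize(im,None,fx=s,fy=s,interpolation=cv2.INTER_CUBIC)
    for u in range((u0+step-1)//step*step,u0+w,step):
        x=int((u-u0+.5)*s); cv2.line(im,(x,0),(x,6),(0,255,255),1); cv2.putText(im,str(u),(x-9,16),0,.33,(0,255,255),1)
    for v in range((v0+step-1)//step*step,v0+h,step):
        y=int((v-v0+.5)*s); cv2.line(im,(0,y),(6,y),(0,255,255),1); cv2.putText(im,str(v),(8,y+4),0,.33,(0,255,255),1)
    cv2.imwrite(fn,im)
E
python3 - <<'E'
from h import *
t=load("top0");s=load("scene0")
crop(t,150,165,95,70,8,"pics/c1.png");crop(s,145,205,135,95,5.9,"pics/c2.png")
crop(t,270,115,75,135,4.4,"pics/c3.png")
E
```

```text
(no output)
```

View pics/c1.png

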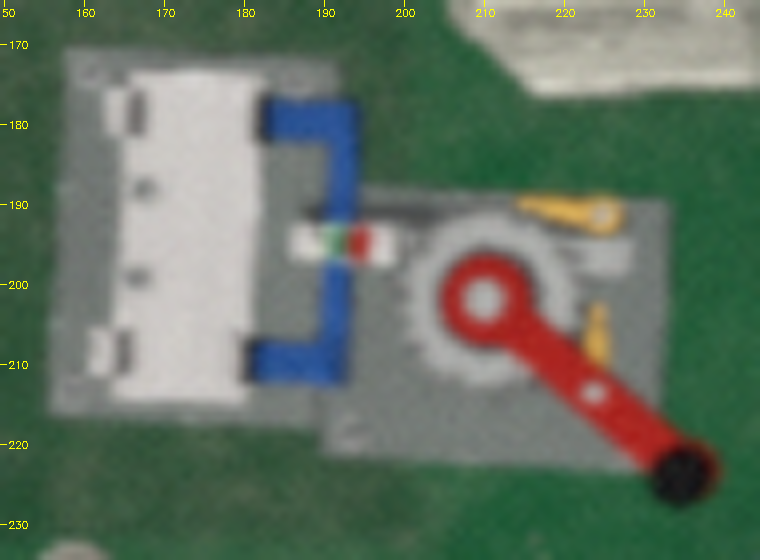

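View pics/c2.png

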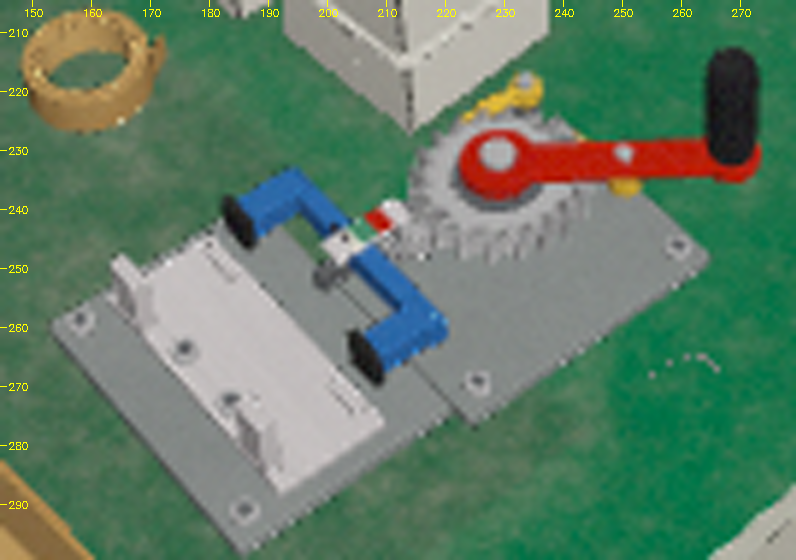

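View pics/c3.png

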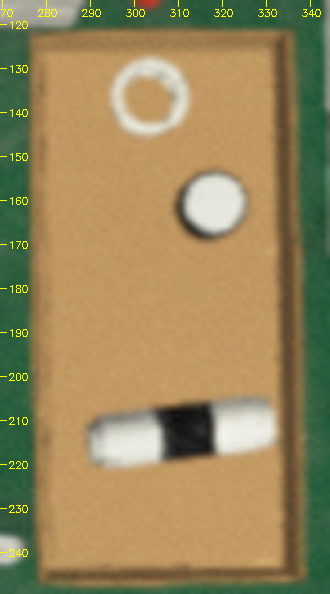

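The crops confirm it: the only white cylinder with a black band in the tray runs from (290,215) to (332,210) in the top view. The other tray items are a white ring at (303,137) and a short cap at (318,160). In the top view the wheel hub is at (209.5,201.5) and the lever knob at (234.5,223.5).

```bash
python3 - <<'E'
from h import *
t=load("top0");s=load("scene0")
np.set_printoptions(precision=4,suppress=True)
def cloud(d):
    z=d["z_map"];v,u=np.mgrid[:384,:512]
    P=np.stack([(u-d["cx"])/d["fx"]*z,(v-d["cy"])/d["fy"]*z,z],-1)
    return (P-d["t"])@d["R"]
ct=cloud(t);cs=cloud(s)
ims={'t':t["image"].astype(int),'s':s["image"].astype(int)}
# barrel: black band + white: use cloud height in tray
for nm,c,d in(('t',ct,t),('s',cs,s)):
    # rough centre
    g=world(d,312,212) if nm=='t' else world(d,320,188)
    print(nm,'rough',g)
    m=(np.hypot(c[...,0]-g[0],c[...,1]-g[1])<.1)&(c[...,2]>.03)&(c[...,2]<.09)&(d["z_map"]>0)
    p=c[m]; 
    # restrict by whiteness/black not brown
    col=ims[nm][m]; k=(col.max(1)-col.min(1))<45; p=p[k]
    xy=p[:,:2].mean(0);U,S,V=np.linalg.svd(p[:,:2]-xy,full_matrices=False);a=V[0]
    pr=(p[:,:2]-xy)@a; pq=(p[:,:2]-xy)@V[1]
    mid=xy+a*(np.percentile(pr,1)+np.percentile(pr,99))/2
    print('barrel',mid,a,np.degrees(np.arctan2(a[1],a[0])),'len',np.ptp(pr),'wid',np.ptp(pq),'z',np.percentile(p[:,2],[2,50,98]))
    vv,uu=np.nonzero(m); blk=ims[nm][m].max(1)<60
    print('band px',uu[blk].mean(),vv[blk].mean(),blk.sum(),p.shape)
# top view pixels->world
for n,u,v in [('hub',209.5,201.5),('knob',234.5,223.5),('post up',163.5,178.5),('post lo',161.5,208.5),('jaw nose up R',182,179),('nose lo',180.5,210),('gauge',192,195),('nestTL',165.5,174),('nestTR',182,174),('nestBL',163.5,213.5),('nestBR',180.5,214.5),('plug',158,237)]:
    print(n,world(t,u,v))
for n,u,v in [('hub',229,231),('knobtop',268,214),('knobmid',268,222),('knobbot',268,231)]: print('s',n,world(s,u,v))
# tray walls
for n,u,v in [('wallL',279,180),('wallR',335,180),('wallB',305,245),('floor',290,190),('stack',220,160)]: print(n,world(t,u,v))
E
```

```text
t rough [ 0.498  -0.4126  0.0692]
barrel [ 0.4953 -0.409 ] [-0.1072  0.9942] 96.15573065539301 len 0.14859311986395696 wid 0.04325517457265904 z [0.0469 0.0602 0.0684]
band px 312.1743119266055 212.38532110091742 109 (491, 3)
s rough [ 0.4797 -0.3937  0.061 ]
barrel [ 0.4878 -0.4068] [-0.0772  0.997 ] 94.4276204219529 len 0.1544681810330751 wid 0.041840085687473896 z [0.0374 0.058  0.0666]
band px 322.62068965517244 184.45977011494253 87 (509, 3)
hub [ 0.5422 -0.056   0.0782]
knob [ 0.4667 -0.1446  0.1347]
post up [0.6271 0.1074 0.058 ]
post lo [0.5213 0.1169 0.0534]
jaw nose up R [0.6246 0.0439 0.0486]
nose lo [0.5146 0.0512 0.0465]
gauge [0.5669 0.0091 0.0496]
nestTL [0.6464 0.1099 0.0157]
nestTR [0.6452 0.0501 0.0146]
nestBL [ 0.5269 -0.219   1.4411]
nestBR [0.4981 0.0566 0.0201]
plug [0.4202 0.1339 0.0398]
s hub [ 0.539  -0.0551  0.0793]
s knobtop [ 0.4672 -0.1426  0.1415]
s knobmid [ 0.457  -0.1325  0.1237]
s knobbot [ 0.4546 -0.1307  0.0878]
wallL [ 0.6166 -0.3037  0.0035]
wallR [ 0.6097 -0.5009  0.0464]
wallB [ 0.3799 -0.3895  0.0332]
floor [ 0.5783 -0.3417  0.0213]
stack [ 0.661  -0.1146  0.293 ]
```

```bash
cat > fit.py <<'E'
from h import *
from scipy.optimize import least_squares
np.set_printoptions(precision=4,suppress=True)
t=load("top0");s=load("scene0")
def model(q):
    x,y,a,L,j,lev,hz=q
    R=np.array([[np.cos(a),-np.sin(a)],[np.sin(a),np.cos(a)]])
    W=lambda p,z:np.r_[R@np.array(p)+[x,y],z]
    la=np.radians(229)+lev
    k=(.115*np.cos(la),.115*np.sin(la))
    return [(t,W((0,0),hz),(209.5,201.5)),(t,W(k,.14),(234.6,223.5)),
     (t,W((.076,.110+j),.050),(181.3,179.3)),(t,W((-.032,.110+j),.050),(179.3,209.6)),
     (t,W((.076,L+.0225),.054),(165.4,178.3)),(t,W((-.032,L+.0225),.054),(163.3,208.5)),
     (s,W((0,0),hz),(229,230.5)),(s,W(k,.14),(268.5,214.5)),
     (s,W((.076,.110+j),.0385),(185.5,242)),(s,W((-.032,.110+j),.0385),(207,265.5)),
    ],W
f=lambda q:np.concatenate([proj(d,X)-p for d,X,p in model(q)[0]])
r=least_squares(f,[.54,-.056,-.09,.15,0,.1,.078],loss='soft_l1')
if __name__=="__main__":
    print(r.x,np.degrees(r.x[2]));print(r.fun.reshape(-1,2))
    q=r.x;W=model(q)[1]
    print('nest seat',W((.022,q[3]),.016),'hub',W((0,0),0),'jaw gap',q[3]-.0225-.110-q[4])
    for l in(-.44,0,.44,q[5]):
        A=np.radians(229)+l;print('grip',l,W((.115*np.cos(A),.115*np.sin(A)),.112), np.degrees(A+q[2]))
    for n,d in(('t',t),('s',s)): print(n,'cam',-d["R"].T@d["t"])
    # barrel check by projection
    B=np.array([.4945,-.4085,.0405]);an=np.radians(95.7);ax=np.r_[np.cos(an),np.sin(an),0]
    for d in(t,s): print([proj(d,B+k*ax*.075) for k in(-1,0,1)])
E
python3 fit.py
python3 - <<'E'
from h import *
s=load("scene0");crop(s,285,165,65,50,12,"pics/c4.png")
E
```

```text
[ 0.5404 -0.0562 -0.0731  0.1418 -0.0032  0.0914  0.0795] -4.1874019303000045
[[ 0.007   0.5216]
 [-0.2763  0.1258]
 [ 0.3926 -0.1415]
 [ 0.5974 -0.0558]
 [-0.1305 -0.0578]
 [ 0.122   0.2151]
 [-0.0524 -0.0016]
 [ 0.1101 -0.3357]
 [-0.3621  0.4254]
 [-0.4123 -0.1592]]
nest seat [0.5727 0.0836 0.016 ] hub [ 0.5404 -0.0562  0.    ] jaw gap 0.012483474037132632
grip -0.44 [ 0.432  -0.0948  0.112 ] 199.6024550839438
grip 0 [ 0.4588 -0.1372  0.112 ] 224.81259806970002
grip 0.44 [ 0.5011 -0.1643  0.112 ] 250.02274105545624
grip 0.09136263069626367 [ 0.4665 -0.1443  0.112 ] 230.04729121380828
t cam [ 0.5269 -0.219   1.4411]
s cam [-0.1624  0.5045  1.143 ]
[array([330.5551, 210.3156]), array([309.7345, 212.8504]), array([288.8961, 215.3874])]
[array([331.712 , 175.8454]), array([318.9542, 187.9221]), array([305.5086, 200.6497])]
```

View pics/c4.png

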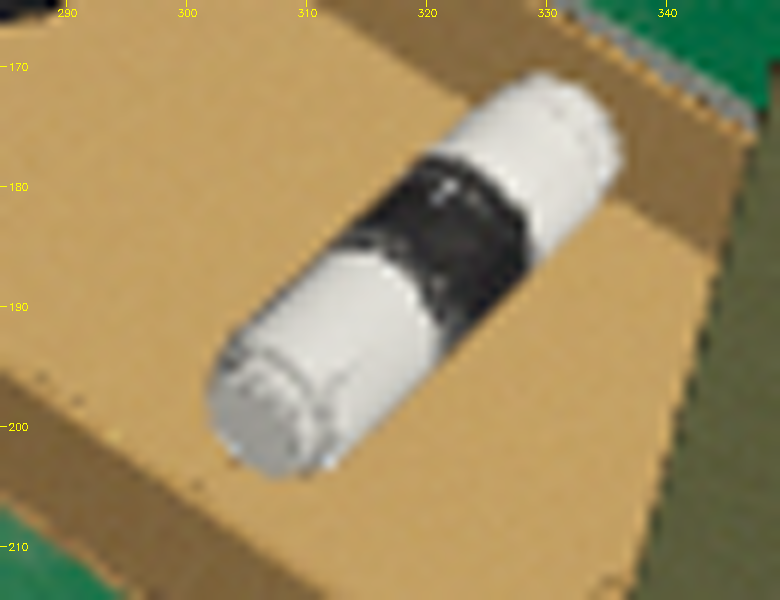

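Both views agree to about half a pixel. The barrel middle is near (0.4955, -0.416) with its axis at 95.7°. The nest seat is near (0.573, 0.084) with the clamp turned -4.2°. The lever is at about +0.09 rad and the jaw gap is about 12 mm. I'll add a helper that turns a target into tool-frame shifts.

```bash
cat > go.py <<'E'
import sys,numpy as np
from cell import readout
s=readout.sense();p=s["tool_pos"];y=np.radians(s["ee_rot"][2])
x=[float(a) for a in sys.argv[1:5]]
d=np.array(x[:3])-p
c,n=np.cos(y),np.sin(y)
R=np.array([[c,n,0],[n,-c,0],[0,0,-1]])
dy=(np.degrees(y)-x[3]+180)%360-180
print("t",round(s["time_s"],2),"pos",p.round(4),"rot",s["ee_rot"].round(1),"F",s["contact_force"].round(1),"w",round(s["width"],4),"j",s["joint_pos"].round(0))
print("tool shift mm",(R@d*1000).round(1),"turn rad",round(np.radians(dy),3))
E
python3 go.py .4955 -.416 .17 95.7
```

```text
t 0.1 pos [ 0.1317 -0.5076  0.2555] rot [-179.9   -0.    14.5] F [ 0.3  0.8 -0.2] w 0.0856 j [-75.  15.  -8.  67.   0.  90.]
tool shift mm [375.2   2.7  85.5] turn rad -1.416
```

```bash
python3 -m inch '[36,0,0,0,36,0,0,0,36,0,0,0,36,0,0,0,36,0,0,0,36,0,0,0,36,0,0,0,36,0,0,0]' 0 40; python3 -m inch '[36,0,0,0,36,0,0,0,15,3,10,-0.12,0,0,10,-0.12,0,0,10,-0.12,0,0,10,-0.12,0,0,10,-0.12,0,0,10,-0.12]';python3 -m inch '[0,0,5,-0.12,0,0,5,-0.12,0,0,5,-0.12,0,0,5,-0.12,0,0,5,-0.12,0,0,0,-0.1,0,0,0,0,0,0,0,0]'; python3 go.py .4955 -.416 .055 95.7
```

```text
time_s: 0.77
tool_pos: [0.412, -0.4349, 0.2558]
ee_rot: [-180.0, 0.0, 14.5]
contact_force: [-0.3, -2.0, -0.4]
width: 0.0853
time_s: 1.43
tool_pos: [0.4954, -0.4165, 0.195]
ee_rot: [-179.9, -0.0, 56.1]
contact_force: [0.2, -0.8, -0.8]
width: 0.0855
time_s: 2.1
tool_pos: [0.4953, -0.4167, 0.1708]
ee_rot: [-180.0, -0.0, 95.8]
contact_force: [-0.0, -0.2, -0.3]
width: 0.0854
t 2.1 pos [ 0.4953 -0.4167  0.1708] rot [-180.    -0.    95.8] F [-0.  -0.2 -0.3] w 0.0854 j [-40.  29.   2.  62.   0.  44.]
tool shift mm [  0.7   0.2 115.8] turn rad 0.001
```

```bash
python3 -m inch '[0,0,25,0,0,0,25,0,0,0,25,0,0,0,20,0,0,0,12,0,0,0,0,0]'; python3 - <<'E'
from h import *
from cell import eyes
for n in("top","scene"):
    d=eyes.camera(n);np.savez(n+"1.npz",**d)
crop(dict(np.load("top1.npz")),265,170,90,70,8,"pics/d1.png")
crop(dict(np.load("scene1.npz")),270,135,100,85,7,"pics/d2.png")
E
```

```text
time_s: 2.6
tool_pos: [0.4936, -0.4153, 0.061]
ee_rot: [-179.8, -0.3, 95.8]
contact_force: [-0.4, -0.2, -0.2]
width: 0.0851
```

View pics/d1.png

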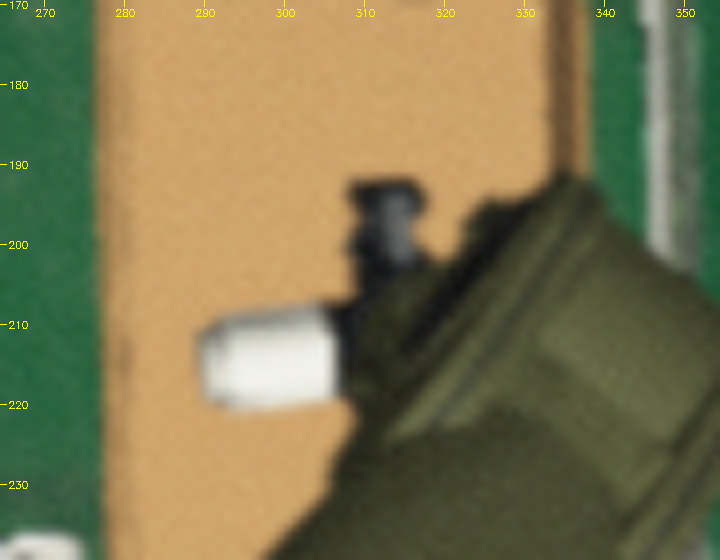

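View pics/d2.png

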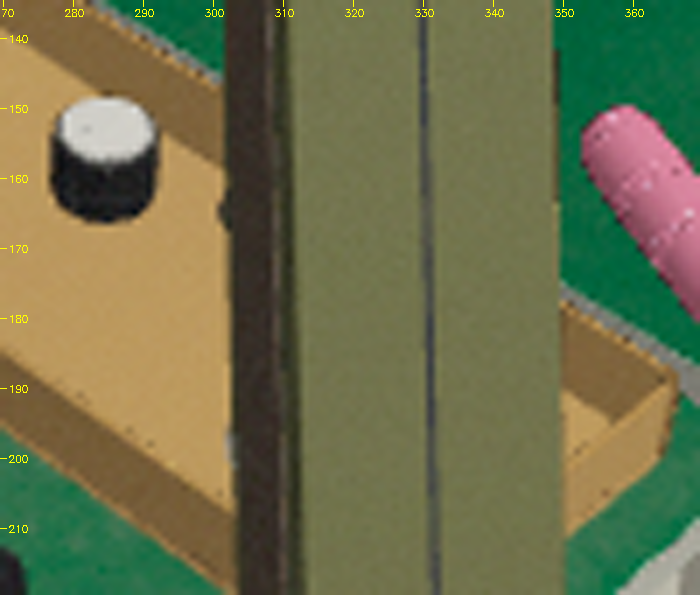

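In the top view the far finger is at (313,197), in line with the band middle at u=312 and clear of the barrel. The arm blocks the scene view. Lowering and closing.

```bash
python3 -m inch '[0,0,6,0,0,0,6,0,0,0,0,0]'; python3 -m inch '[0,0,0,0,0,0,0,0,0,0,0,0,0,0,0,0,0,0,0,0,0,0,0,0]' 255 40; python3 go.py .4955 -.416 .25 95.7
```

```text
time_s: 2.95
tool_pos: [0.4955, -0.4169, 0.052]
ee_rot: [-180.0, -0.0, 95.9]
contact_force: [0.7, 0.2, -0.1]
width: 0.0852
time_s: 3.45
tool_pos: [0.496, -0.4172, 0.053]
ee_rot: [179.9, 0.1, 95.9]
contact_force: [0.4, 0.4, 3.0]
width: 0.044
t 3.45 pos [ 0.496  -0.4172  0.053 ] rot [1.799e+02 1.000e-01 9.590e+01] F [0.4 0.4 3. ] w 0.044 j [-40.  35.  -8.  47.   0.  44.]
tool shift mm [   1.3   -0.4 -197. ] turn rad 0.003
```

```bash
python3 -m inch '[0,0,-15,0,0,0,-25,0,0,0,-30,0,0,0,-35,0,0,0,-35,0,0,0,-35,0,0,0,-22,0,0,0,0,0]'; python3 go.py .44 -.15 .25 95.7
```

```text
time_s: 4.12
tool_pos: [0.4976, -0.4186, 0.2554]
ee_rot: [179.6, 0.4, 95.9]
contact_force: [0.5, -0.3, -0.9]
width: 0.0435
t 4.12 pos [ 0.4976 -0.4186  0.2554] rot [179.6   0.4  95.9] F [ 0.5 -0.3 -0.9] w 0.0435 j [-40.  27.  11.  73.  -0.  44.]
tool shift mm [273.1 -29.6   5.4] turn rad 0.003
```

```bash
python3 -m inch '[20,-3.7,0,0,34,-3.7,0,0,36,-3.7,0,0,36,-3.7,0,0,36,-3.7,0,0,36,-3.7,0,0,36,-3.7,0,0,36,-3.7,0,0]'; python3 go.py .573 .084 .25 175.8
```

```text
time_s: 4.78
tool_pos: [0.4367, -0.1496, 0.2478]
ee_rot: [-179.9, -0.1, 95.9]
contact_force: [0.8, 0.7, -0.9]
width: 0.0437
t 4.78 pos [ 0.4367 -0.1496  0.2478] rot [-1.799e+02 -1.000e-01  9.590e+01] F [ 0.8  0.7 -0.9] w 0.0437 j [-19.   9. -17.  64.   0.  65.]
tool shift mm [218.4 159.5  -2.2] turn rad -1.395
```

```bash
python3 -m inch '[30,2,0,0,36,6,0,0,36,20,0,0,36,26,0,0,30,30,0,0,25,28,0,0,15,25,0,0,9,20,0,0]'; python3 -m inch '[0,0,0,-0.1,0,0,0,-0.12,0,0,0,-0.12,0,0,0,-0.12,0,0,0,-0.12,0,0,0,-0.12,0,0,0,-0.12,0,0,0,-0.12]';python3 -m inch '[0,0,10,-0.12,0,0,20,-0.12,0,0,20,-0.12,0,0,20,-0.095,0,0,20,0,0,0,20,0,0,0,0,0]'; python3 go.py .573 .084 .085 175.8
```

```text
time_s: 5.45
tool_pos: [0.571, 0.0803, 0.2475]
ee_rot: [-179.9, -0.0, 96.1]
contact_force: [-0.0, -0.5, -1.3]
width: 0.0434
time_s: 6.12
tool_pos: [0.5694, 0.0775, 0.2475]
ee_rot: [-179.9, -0.1, 150.1]
contact_force: [0.4, 0.2, -1.1]
width: 0.0435
time_s: 6.7
tool_pos: [0.5661, 0.077, 0.1338]
ee_rot: [-179.9, -0.6, 175.8]
contact_force: [-0.6, -0.8, -2.4]
width: 0.0438
t 6.7 pos [0.5661 0.077  0.1338] rot [-179.9   -0.6  175.8] F [-0.6 -0.8 -2.4] w 0.0438 j [  8.  24. -13.  53.  -0.  12.]
tool shift mm [-6.4  7.5 48.8] turn rad 0.0
```

```bash
python3 -m inch '[-6.5,5.5,20,0,0,0,0,0,0,0,0,0]'; python3 go.py .573 .082 .085 175.8; python3 - <<'E'
from h import *
from cell import eyes
for n in("top","scene"):
    d=eyes.camera(n);np.savez(n+"2.npz",**d)
crop(dict(np.load("top2.npz")),145,155,95,75,8,"pics/e1.png")
crop(dict(np.load("scene2.npz")),145,185,110,95,7,"pics/e2.png")
E
```

```text
time_s: 6.95
tool_pos: [0.5763, 0.0825, 0.1187]
ee_rot: [-180.0, -0.2, 175.8]
contact_force: [-0.6, -0.1, -0.6]
width: 0.0439
t 6.95 pos [0.5763 0.0825 0.1187] rot [-180.    -0.2  175.8] F [-0.6 -0.1 -0.6] w 0.0439 j [  8.  26. -13.  51.  -0.  12.]
tool shift mm [ 3.2 -0.8 33.7] turn rad 0.001
```

View pics/e1.png

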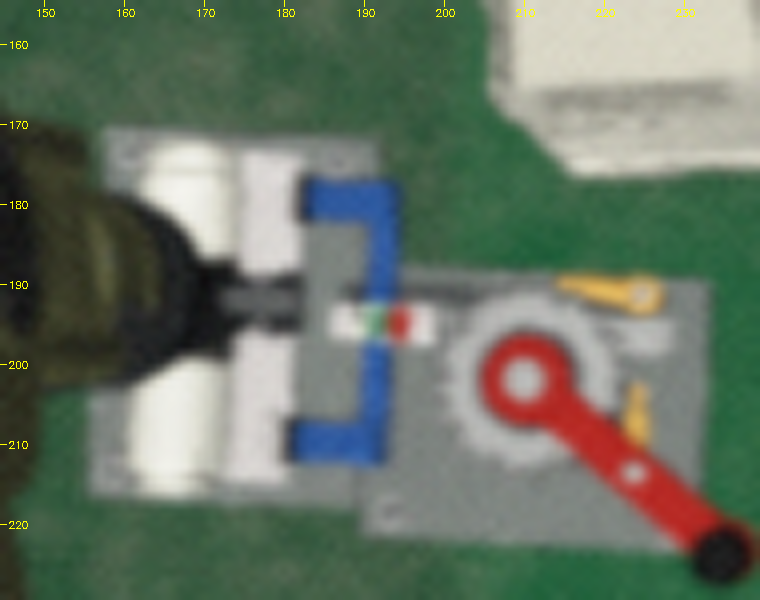

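View pics/e2.png

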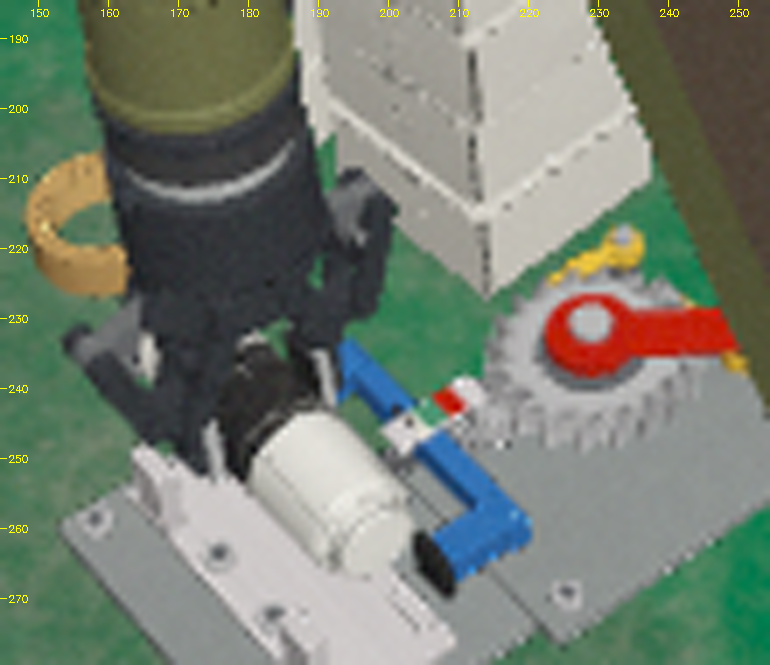

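```bash
python3 - <<'E'
from h import *
t=load("top2");s=load("scene2")
np.set_printoptions(precision=4,suppress=True)
print('ends',atz(t,168.5,172.7,.106),atz(t,165.5,216,.106))
print('nest ctr',(atz(t,173.5,173.6,.016)+atz(t,172,214.3,.016))/2)
print('cap',atz(s,197,262,.106), 'scene predicted cap near', proj(s,[.5763-.075,.0825+.0055,.106]))
d=t
z=d["z_map"];v,u=np.mgrid[:384,:512]
P=(np.stack([(u-d["cx"])/d["fx"]*z,(v-d["cy"])/d["fy"]*z,z],-1)-d["t"])@d["R"]
m=(z>0)&(abs(P[...,0]-.575)<.09)&(abs(P[...,1]-.083)<.04)&(P[...,2]>.09)&(P[...,2]<.14)&(d["image"].min(-1)>140)
p=P[m];print(len(p),p.min(0),p.max(0),p.mean(0))
for lo,hi in((.5,.54),(.61,.65)):
    q=p[(p[:,0]>lo)&(p[:,0]<hi)];print(q.mean(0),np.percentile(q[:,1],[3,97]),np.percentile(q[:,2],98))
E
```

```text
ends [0.6431 0.0788 0.106 ] [0.4958 0.0909 0.106 ]
nest ctr [0.5733 0.0844 0.016 ]
cap [0.5011 0.0915 0.106 ] scene predicted cap near [197.9743 261.2018]
330 [0.4957 0.0581 0.1018] [0.6444 0.1072 0.1375] [0.5648 0.0784 0.1234]
[0.5213 0.0827 0.1241] [0.0658 0.1025] 0.13292481878100346
[0.6273 0.075  0.1237] [0.0591 0.0942] 0.13345953319394677
```

```bash
python3 -m inch '[0,-0.5,18,0,0,0,18,0,0,0,12,0,0,0,8,0,0,0,4,0,0,0,0,0]'; python3 -m inch '[0,0,2,0,0,0,2,0,0,0,0,0,0,0,0,0]'; python3 go.py .573 .082 .051 175.8
```

```text
time_s: 7.55
tool_pos: [0.577, 0.0821, 0.0593]
ee_rot: [-180.0, -0.0, 175.8]
contact_force: [0.6, -1.0, -2.1]
width: 0.0431
time_s: 7.88
tool_pos: [0.5776, 0.0822, 0.0558]
ee_rot: [180.0, 0.1, 175.8]
contact_force: [-0.1, -0.5, -2.1]
width: 0.0434
t 7.88 pos [0.5776 0.0822 0.0558] rot [1.800e+02 1.000e-01 1.758e+02] F [-0.1 -0.5 -2.1] w 0.0434 j [  8.  29. -18.  43.  -0.  12.]
tool shift mm [ 4.6 -0.5  4.8] turn rad 0.0
```

```bash
python3 -m inch '[3,0,2,0,0,0,1.5,0,0,0,0,0,0,0,0,0]'; python3 -m inch '[0,0,1,0,0,0,0,0,0,0,0,0]'
```

```text
time_s: 8.22
tool_pos: [0.5739, 0.0824, 0.0516]
ee_rot: [180.0, -0.0, 175.8]
contact_force: [0.0, -0.4, -1.9]
width: 0.0437
time_s: 8.47
tool_pos: [0.5742, 0.0824, 0.0507]
ee_rot: [180.0, -0.0, 175.8]
contact_force: [0.1, -0.1, -1.7]
width: 0.0438
```

```bash
python3 -m inch '[0,0,1,0,0,0,0,0,0,0,0,0]'; python3 -m inch '[0,0,0.7,0,0,0,0,0,0,0,0,0]'
```

```text
time_s: 8.72
tool_pos: [0.5743, 0.0824, 0.0504]
ee_rot: [180.0, 0.0, 175.8]
contact_force: [-1.4, -0.9, 4.9]
width: 0.0437
time_s: 8.97
tool_pos: [0.5743, 0.0824, 0.0504]
ee_rot: [180.0, 0.0, 175.8]
contact_force: [-3.8, -0.3, 10.4]
width: 0.0439
```

Contact with the floor at z=0.0504, as expected. Opening partly so the fingers stay clear of the gauge.

```bash
python3 -m inch '[0,0,-1.5,0,0,0,0,0,0,0,0,0,0,0,0,0,0,0,0,0]' 85; python3 go.py .573 .082 .2 175.8
```

```text
time_s: 9.38
tool_pos: [0.5742, 0.0824, 0.0503]
ee_rot: [-180.0, -0.0, 175.8]
contact_force: [-0.3, 0.1, 0.2]
width: 0.0568
t 9.38 pos [0.5742 0.0824 0.0503] rot [-180.    -0.   175.8] F [-0.3  0.1  0.2] w 0.0568 j [  8.  29. -19.  42.   0.  12.]
tool shift mm [   1.2   -0.5 -149.7] turn rad 0.001
```

```bash
python3 -m inch '[0,0,-10,0,0,0,-20,0,0,0,-30,0,0,0,-35,0,0,0,-35,0,0,0,-20,0]'; python3 go.py .42 -.02 .2 -130; python3 go.py .4665 -.1443 .2 -130
```

```text
time_s: 9.88
tool_pos: [0.5757, 0.0826, 0.2054]
ee_rot: [179.9, 0.3, 175.8]
contact_force: [-0.4, 0.4, 0.6]
width: 0.0569
t 9.88 pos [0.5757 0.0826 0.2054] rot [179.9   0.3 175.8] F [-0.4  0.4  0.6] w 0.0569 j [ 8. 22. -6. 62. -0. 12.]
tool shift mm [ 147.8 -113.6    5.4] turn rad -0.945
t 9.88 pos [0.5757 0.0826 0.2054] rot [179.9   0.3 175.8] F [-0.4  0.4  0.6] w 0.0569 j [ 8. 22. -6. 62. -0. 12.]
tool shift mm [  92.4 -234.2    5.4] turn rad -0.945
```

```bash
python3 -m inch '[25,-5,0,0,34,-20,0,0,34,-36,0,0,10,-38,0,0,-3,-38,0,0,-4,-38,0,0,-4,-38,0,0,0,-21,0,0]'; python3 -m inch '[0,0,0,-0.1,0,0,0,-0.12,0,0,0,-0.12,0,0,0,-0.12,0,0,0,-0.12,0,0,0,-0.12,0,0,0,-0.12,0,0,0,-0.12]';python3 go.py .4665 -.1443 .19 -130; python3 - <<'E'
from h import *
from cell import eyes
for n in("top","scene"):
    d=eyes.camera(n);np.savez(n+"3.npz",**d)
crop(dict(np.load("top3.npz")),145,155,95,75,8,"pics/f1.png")
crop(dict(np.load("scene3.npz")),145,185,130,100,6,"pics/f2.png")
E
```

```text
time_s: 10.55
tool_pos: [0.4716, -0.1425, 0.2017]
ee_rot: [-179.9, 0.1, 175.7]
contact_force: [0.7, -0.9, -1.2]
width: 0.0571
time_s: 11.22
tool_pos: [0.4712, -0.139, 0.2013]
ee_rot: [-180.0, 0.0, -130.0]
contact_force: [-0.6, -0.6, -0.1]
width: 0.0568
t 11.22 pos [ 0.4712 -0.139   0.2013] rot [-180.    0. -130.] F [-0.6 -0.6 -0.1] w 0.0568 j [-16.  13. -18.  58.   0. -66.]
tool shift mm [ 7.1  0.2 11.3] turn rad 0.0
```

View pics/f1.png

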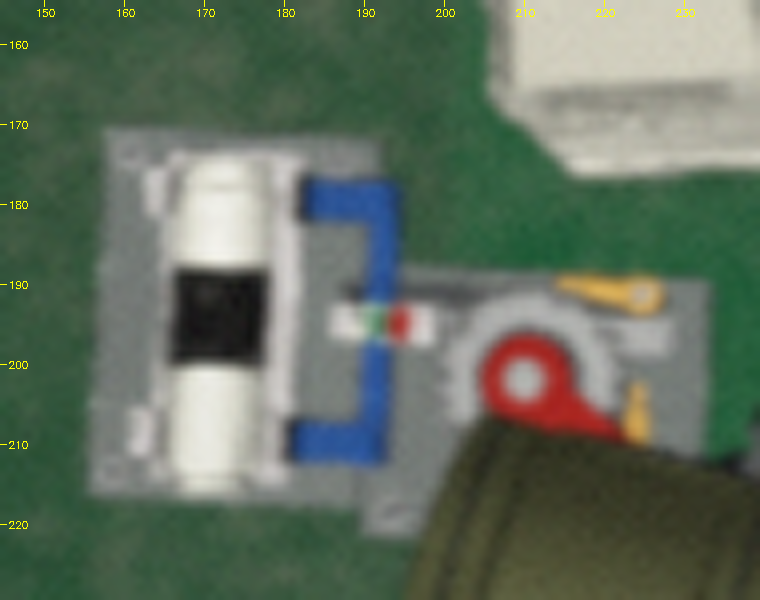

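View pics/f2.png

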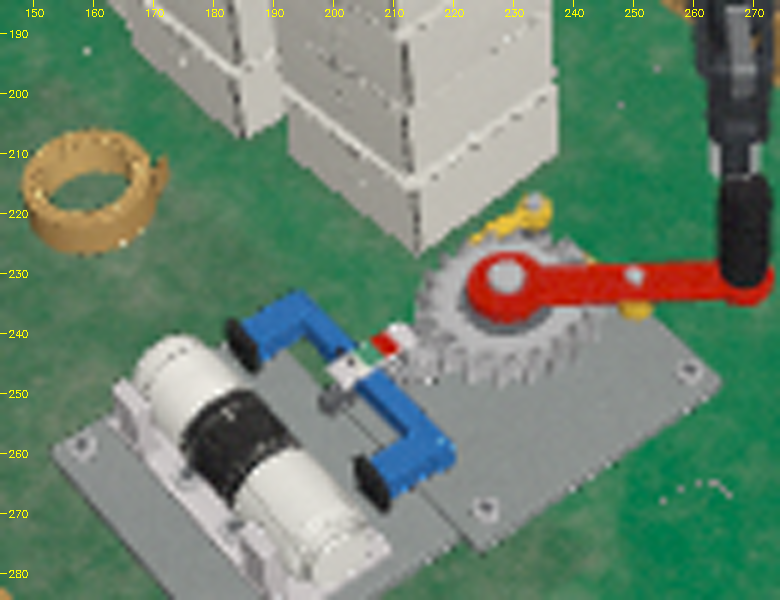

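The barrel lies along the nest, with its band centred on v=194 in the top view and resting by the posts. The jaw still stands clear, and the gripper is above the knob at scene (267,215). Lowering over the handle and closing loosely.

```bash
python3 -m inch '[7,0,10,0,0,0,25,0,0,0,25,0,0,0,20,0,0,0,0,0]'; python3 -m inch '[0,0,0,0,0,0,0,0,0,0,0,0,0,0,0,0]' 255 20; python3 go.py .4665 -.1443 .121 -130
```

```text
time_s: 11.73
tool_pos: [0.4638, -0.1435, 0.1175]
ee_rot: [179.6, -0.2, -130.5]
contact_force: [-0.3, 0.9, -0.7]
width: 0.057
time_s: 12.07
tool_pos: [0.4677, -0.1447, 0.1221]
ee_rot: [-179.9, 0.1, -130.3]
contact_force: [-1.5, 0.1, 3.4]
width: 0.0255
t 12.07 pos [ 0.4677 -0.1447  0.1221] rot [-1.799e+02  1.000e-01 -1.303e+02] F [-1.5  0.1  3.4] w 0.0255 j [-17.  17. -26.  46.  -0. -67.]
tool shift mm [0.5 1.2 1.1] turn rad -0.006
```

```bash
cat > lev.py <<'E'
import numpy as np
from fit import r
from cell import readout
q=r.x;s=readout.sense();p=s["tool_pos"]
d=p[:2]-q[:2];a=np.degrees(np.arctan2(d[1],d[0]))%360
u=d/np.linalg.norm(d);tg=np.array([-u[1],u[0]]);F=s["contact_force"][:2]
print("t",round(s["time_s"],2),"lever",round(np.radians(a-229)-q[2],3),"r mm",round(np.linalg.norm(d)*1e3,1),"yaw-radial",round((s["ee_rot"][2]-a+180)%360-180,1),"Frad",round(F@u,1),"Ftan",round(F@tg,1),"z",round(p[2],4),"w",round(s["width"],4))
E
python3 lev.py; python3 -m inch '[-0.4,9.7,0,0.085,-0.4,9.7,0,0.085,-0.4,9.7,0,0.085,-0.4,9.7,0,0.085,-0.4,9.7,0,0.085,-0.4,8,0,0.07,0,0,0,0]'; python3 lev.py
```

```text
t 12.07 lever 0.102 r mm 114.5 yaw-radial -1.0 Frad 0.9 Ftan -1.2 z 0.1221 w 0.0255
time_s: 12.65
tool_pos: [0.4351, -0.0986, 0.1221]
ee_rot: [-179.9, 0.1, -158.7]
contact_force: [0.1, -1.5, 4.6]
width: 0.0256
t 12.65 lever -0.399 r mm 113.5 yaw-radial -0.7 Frad 0.4 Ftan 1.4 z 0.1221 w 0.0256
```

```bash
python3 -m inch '[-0.3,-9.7,0,-0.085,-0.3,-9.7,0,-0.085,-0.3,-9.7,0,-0.085,-0.3,-9.7,0,-0.085,-0.3,-9.7,0,-0.085,-0.3,-9.7,0,-0.085]'; python3 lev.py;python3 -m inch '[-0.3,-9.7,0,-0.085,-0.3,-9.7,0,-0.085,-0.3,-9.7,0,-0.085,-0.2,-5,0,-0.045,0,0,0,0]'; python3 lev.py
```

```text
time_s: 13.15
tool_pos: [0.4691, -0.1458, 0.1221]
ee_rot: [-179.9, 0.2, -129.1]
contact_force: [0.3, 4.1, 5.8]
width: 0.0257
t 13.15 lever 0.117 r mm 114.5 yaw-radial -0.6 Frad -3.4 Ftan -2.3 z 0.1221 w 0.0257
time_s: 13.57
tool_pos: [0.4988, -0.1632, 0.1221]
ee_rot: [-179.9, 0.2, -112.0]
contact_force: [-0.9, 3.7, 7.1]
width: 0.0255
t 13.57 lever 0.418 r mm 114.9 yaw-radial -0.8 Frad -3.1 Ftan -2.2 z 0.1221 w 0.0255
```

```bash
cat > look.py <<'E'
import sys
from h import *
from cell import eyes
n=sys.argv[1]
for c in("top","scene"):
    d=eyes.camera(c);np.savez(c+n+".npz",**d)
a=dict(np.load("top"+n+".npz"));b=dict(np.load("scene"+n+".npz"))
crop(a,158,168,45,52,8,"pics/_a.png",5);crop(b,175,228,52,52,8,"pics/_b.png",5)
x=cv2.imread("pics/_a.png");y=cv2.imread("pics/_b.png")
cv2.imwrite(f"pics/l{n}.png",np.hstack([x,y]))
E
python3 look.py 4
```

```text
(no output)
```

View pics/l4.png

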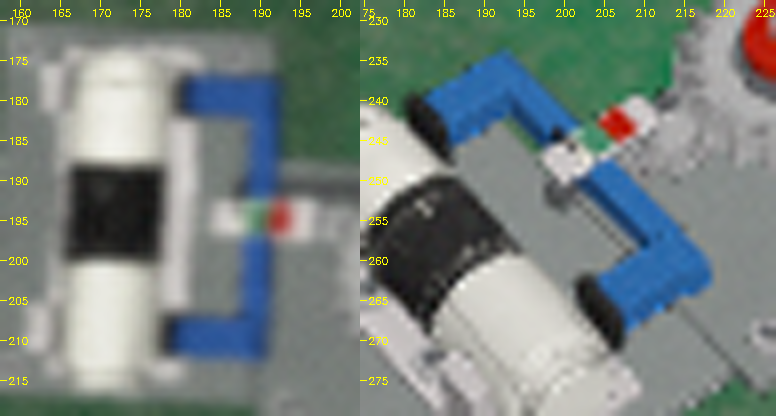

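```bash
cat > jaw.py <<'E'
import sys
from fit import *
q=r.x;W=model(q)[1]
def cen(d,box,kind):
    u0,v0,u1,v1=box;im=d["image"][v0:v1,u0:u1].astype(float);R,G,B=im[...,0],im[...,1],im[...,2]
    w=np.clip(B-np.maximum(R,G)-20,0,60) if kind=='b' else np.clip(R-np.maximum(G,B)-50,0,60)
    v,u=np.mgrid[v0:v1,u0:u1];return np.array([(u*w).sum(),(v*w).sum()])/w.sum()
def mm(d,p0,p1,h):
    a=q[2];ydir=np.array([-np.sin(a),np.cos(a)]);return 1e3*(atz(d,*p1,h)-atz(d,*p0,h))[:2]@ydir
TB=(170,165,206,222);SB=(175,222,228,290);TR=(183,188,200,200);SR=(196,230,216,250)
for n in sys.argv[1:]:
    o=[]
    for nm,b,rr in(("top",TB,TR),("scene",SB,SR)):
        d0,d=load(nm+"3"),load(nm+n)
        o+=["%s jaw %.1f"%(nm,mm(d,cen(d0,b,'b'),cen(d,b,'b'),.045)),"rack %.1f"%mm(d,cen(d0,rr,'r'),cen(d,rr,'r'),.05)]
    print(n,*o)
E
python3 jaw.py 0 4
```

```text
0 top jaw 0.0 rack 0.0 scene jaw 0.0 rack -0.0
4 top jaw 6.8 rack 6.8 scene jaw 6.9 rack 6.8
```

```bash
python3 -m inch '[-0.3,9.7,0,0.085,-0.4,9.7,0,0.085,-0.4,9.7,0,0.085,-0.4,9.7,0,0.085,-0.4,9.7,0,0.085]'; python3 -m inch '[-0.4,9.7,0,0.085,-0.4,9.7,0,0.085,-0.4,9.7,0,0.085,-0.4,9.7,0,0.085,-0.3,6.5,0,0.055,0,0,0,0]'; python3 lev.py; python3 look.py 5; python3 jaw.py 5
```

```text
time_s: 14.08
tool_pos: [0.4589, -0.1366, 0.1221]
ee_rot: [-179.8, 0.2, -136.7]
contact_force: [2.4, 1.5, 2.6]
width: 0.0253
time_s: 14.58
tool_pos: [0.4347, -0.0984, 0.1221]
ee_rot: [-179.8, 0.2, -159.2]
contact_force: [1.3, -1.5, 5.5]
width: 0.0251
t 14.58 lever -0.402 r mm 113.8 yaw-radial -1.0 Frad -0.7 Ftan 1.9 z 0.1221 w 0.0251
5 top jaw 6.9 rack 6.8 scene jaw 6.9 rack 6.8
```

```bash
python3 -m inch '[-0.3,-9.7,0,-0.085,-0.3,-9.7,0,-0.085,-0.3,-9.7,0,-0.085,-0.3,-9.7,0,-0.085,-0.3,-9.7,0,-0.085,-0.3,-9.7,0,-0.085]'; python3 lev.py;python3 -m inch '[-0.3,-9.7,0,-0.085,-0.3,-9.7,0,-0.085,-0.3,-8,0,-0.07,-0.2,-5,0,-0.045,0,0,0,0]'; python3 lev.py; python3 look.py 6; python3 jaw.py 6
```

```text
time_s: 15.18
tool_pos: [0.4683, -0.1455, 0.1221]
ee_rot: [-179.9, 0.3, -129.6]
contact_force: [2.6, 6.1, 7.6]
width: 0.0254
t 15.18 lever 0.11 r mm 114.8 yaw-radial -0.7 Frad -6.3 Ftan -1.8 z 0.1221 w 0.0254
time_s: 15.6
tool_pos: [0.4956, -0.1623, 0.1221]
ee_rot: [-179.8, 0.3, -113.4]
contact_force: [2.0, 4.5, 9.1]
width: 0.0253
t 15.6 lever 0.39 r mm 115.1 yaw-radial -0.5 Frad -4.9 Ftan 0.1 z 0.1221 w 0.0253
6 top jaw 10.0 rack 14.2 scene jaw 10.2 rack 13.6
```

View pics/l6.png

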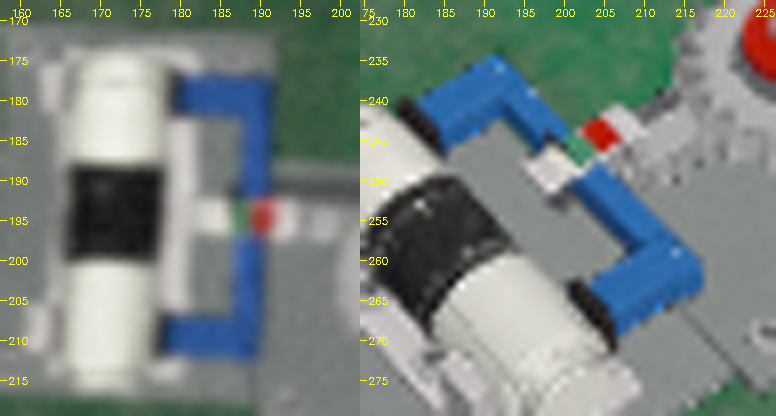

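```bash
python3 -m inch '[-0.3,9.7,0,0.085,-0.4,9.7,0,0.085,-0.4,9.7,0,0.085,-0.4,9.7,0,0.085,-0.4,9.7,0,0.085]'; python3 -m inch '[-0.4,9.7,0,0.085,-0.4,9.7,0,0.085,-0.4,9.7,0,0.085,-0.4,9.7,0,0.085,-0.2,3.3,0,0.03,0,0,0,0]'; python3 lev.py; python3 look.py 7; python3 jaw.py 7
```

```text
time_s: 16.12
tool_pos: [0.4566, -0.1343, 0.1221]
ee_rot: [-179.8, 0.3, -138.1]
contact_force: [4.5, 3.2, 4.7]
width: 0.0258
time_s: 16.62
tool_pos: [0.4346, -0.0986, 0.1221]
ee_rot: [-179.9, 0.3, -159.1]
contact_force: [2.2, 1.7, 6.4]
width: 0.0256
t 16.62 lever -0.4 r mm 114.0 yaw-radial -1.0 Frad -2.7 Ftan -0.7 z 0.1221 w 0.0256
7 top jaw 9.8 rack 11.2 scene jaw 10.0 rack 11.2
```

```bash
python3 -m inch '[-0.3,-9.7,0,-0.085,-0.3,-9.7,0,-0.085,-0.3,-9.7,0,-0.085,-0.3,-9.7,0,-0.085,-0.3,-9.7,0,-0.085,-0.3,-9.7,0,-0.085,-0.3,-9.7,0,-0.085]'; python3 -m inch '[-0.2,-6,0,-0.055,0,0,0,0,0,0,0,0]'; python3 lev.py; python3 look.py 8; python3 jaw.py 8
```

```text
time_s: 17.3
tool_pos: [0.4754, -0.151, 0.1221]
ee_rot: [-179.9, 0.4, -124.7]
contact_force: [2.5, 9.5, 7.3]
width: 0.0259
time_s: 17.55
tool_pos: [0.4805, -0.1543, 0.1221]
ee_rot: [-179.9, 0.4, -121.8]
contact_force: [2.3, 5.8, 8.6]
width: 0.0252
t 17.55 lever 0.241 r mm 115.0 yaw-radial -0.4 Frad -6.2 Ftan -1.1 z 0.1221 w 0.0252
8 top jaw 10.2 rack 15.8 scene jaw 10.2 rack 15.8
```

```bash
python3 -m inch '[-0.3,9.7,0,0.085,-0.4,9.7,0,0.085,-0.4,9.7,0,0.085,-0.4,9.7,0,0.085,-0.4,9.7,0,0.085,-0.4,9.7,0,0.085,-0.3,9.7,0,0.085,-0.1,4,0,0.035]'; python3 -m inch '[0,0,0,0]'; python3 lev.py; python3 look.py 9; python3 jaw.py 9
```

```text
time_s: 18.32
tool_pos: [0.4354, -0.1008, 0.1221]
ee_rot: [-179.9, 0.4, -158.0]
contact_force: [5.2, 1.1, 1.9]
width: 0.0257
time_s: 18.4
tool_pos: [0.4355, -0.1008, 0.1221]
ee_rot: [-179.9, 0.4, -157.9]
contact_force: [4.5, 2.7, 3.3]
width: 0.0254
t 18.4 lever -0.38 r mm 114.0 yaw-radial -1.0 Frad -5.2 Ftan -0.7 z 0.1221 w 0.0254
9 top jaw 10.1 rack 14.7 scene jaw 10.2 rack 15.2
```

View pics/l9.png

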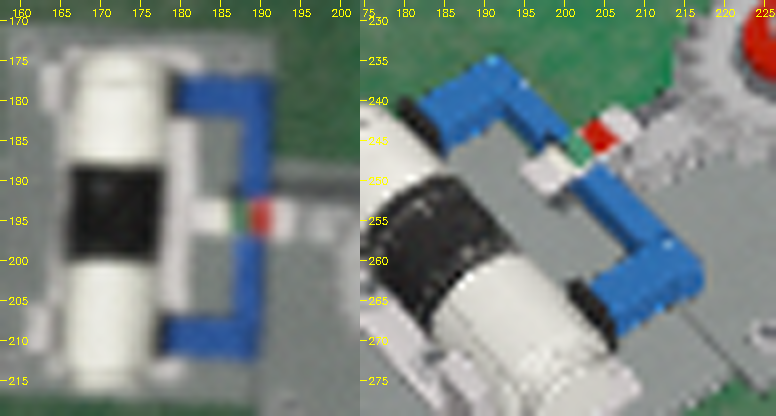

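Compression is now about 5 mm (roughly 35 N), which is only just in the green. One more tooth should bring it to about 63 N, in mid-green.

```bash
python3 -m inch '[-0.3,-9.7,0,-0.085,-0.3,-9.7,0,-0.085,-0.3,-9.7,0,-0.085,-0.3,-9.7,0,-0.085,-0.3,-9.7,0,-0.085,-0.3,-9.7,0,-0.085,-0.3,-9.7,0,-0.085]'; python3 lev.py; python3 -m inch '[-0.1,-3,0,-0.03,0,0,0,0,0,0,0,0]'; python3 lev.py; python3 look.py 10; python3 jaw.py 10
```

```text
time_s: 19.08
tool_pos: [0.4757, -0.1516, 0.122]
ee_rot: [180.0, 0.5, -123.5]
contact_force: [0.8, 13.6, 11.6]
width: 0.0253
t 19.08 lever 0.193 r mm 115.2 yaw-radial 0.6 Frad -11.7 Ftan -6.9 z 0.122 w 0.0253
time_s: 19.33
tool_pos: [0.4782, -0.1532, 0.122]
ee_rot: [180.0, 0.5, -122.0]
contact_force: [1.3, 10.0, 9.7]
width: 0.0259
t 19.33 lever 0.219 r mm 115.2 yaw-radial 0.6 Frad -9.1 Ftan -4.3 z 0.122 w 0.0259
10 top jaw 10.4 rack 19.5 scene jaw 10.3 rack 19.8
```

```bash
python3 -m inch '[-0.2,-5.5,0,-0.05,0,0,0,0,0,0,0,0]'; python3 lev.py; python3 -m inch '[-0.3,5,0,0.04,-0.4,9,0,0.08,-0.4,9,0,0.08,-0.2,3,0,0.03,0,0,0,0,0,0,0,0]';python3 lev.py; python3 look.py 11; python3 jaw.py 11
```

```text
time_s: 19.68
tool_pos: [0.482, -0.1557, 0.122]
ee_rot: [179.9, 0.4, -119.2]
contact_force: [0.1, 10.2, 11.1]
width: 0.0253
t 19.68 lever 0.258 r mm 115.4 yaw-radial 1.2 Frad -8.9 Ftan -5.1 z 0.122 w 0.0253
time_s: 20.18
tool_pos: [0.4627, -0.141, 0.122]
ee_rot: [-179.9, 0.4, -132.3]
contact_force: [3.1, 7.2, 7.3]
width: 0.0252
t 20.18 lever 0.047 r mm 115.1 yaw-radial 0.2 Frad -7.4 Ftan -2.6 z 0.122 w 0.0252
11 top jaw 10.3 rack 18.6 scene jaw 10.3 rack 18.2
```

View pics/l11.png

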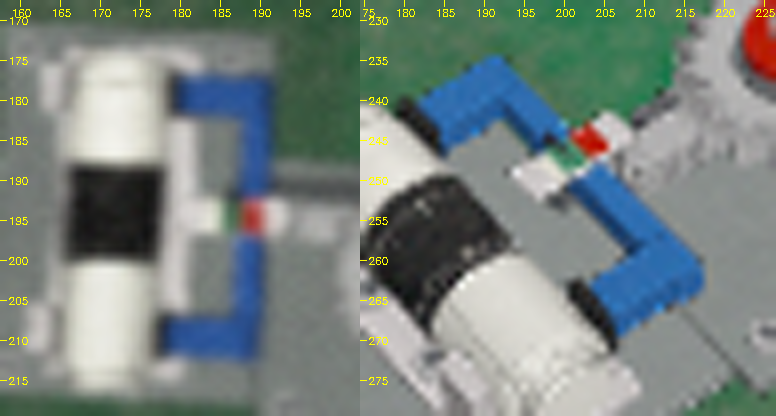

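The lever has moved back off the wheel and the rack is held, with about 8 mm of compression (roughly 57 N). Releasing the handle and backing off.

```bash
python3 -m inch '[0,0,0,0,0,0,0,0,0,0,0,0,0,0,0,0,0,0,0,0]' 85; python3 lev.py; python3 -m inch '[0,0,-10,0,0,0,-25,0,0,0,-25,0,0,0,-25,0,0,0,-25,0,0,0,0,0]'; python3 -m inch '[25,0,0,0,30,0,0,0,30,0,0,0,30,0,0,0,10,0,0,0,0,0,0,0]'; python3 look.py 12; python3 jaw.py 12; python3 - <<'E'
from h import *
crop(load("top12"),145,155,95,85,8,"pics/g1.png");crop(load("scene12"),145,185,130,110,6,"pics/g2.png")
crop(load("scene12"),190,232,30,25,24,"pics/g3.png",5)
E
```

```text
time_s: 20.7
tool_pos: [0.4596, -0.1429, 0.1203]
ee_rot: [180.0, -0.0, -132.6]
contact_force: [-0.3, -0.9, -0.1]
width: 0.0568
t 20.7 lever 0.039 r mm 118.5 yaw-radial 0.4 Frad 0.9 Ftan 0.4 z 0.1203 w 0.0568
time_s: 21.2
tool_pos: [0.4626, -0.1437, 0.2353]
ee_rot: [-179.6, 0.2, -132.6]
contact_force: [1.5, 0.3, -0.6]
width: 0.0571
time_s: 21.7
tool_pos: [0.3736, -0.2358, 0.2301]
ee_rot: [179.9, -0.0, -132.8]
contact_force: [-0.1, 0.5, 0.9]
width: 0.0568
12 top jaw 10.3 rack 18.5 scene jaw 10.3 rack 18.2
```

View pics/g1.png

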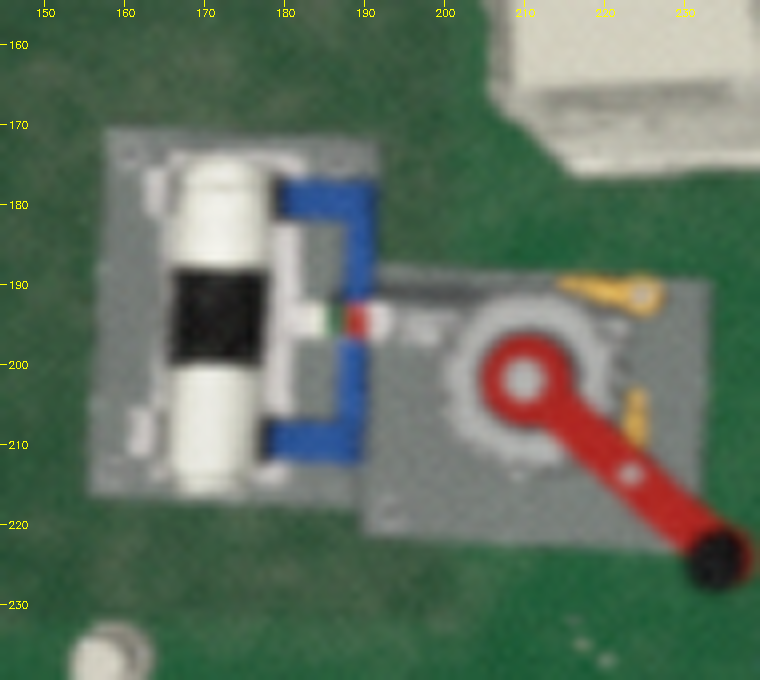

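View pics/g2.png

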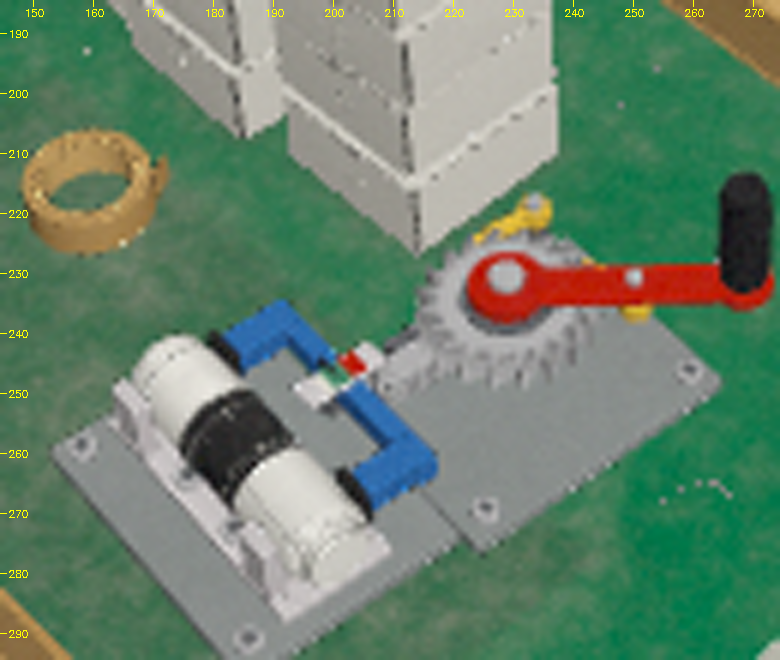

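View pics/g3.png

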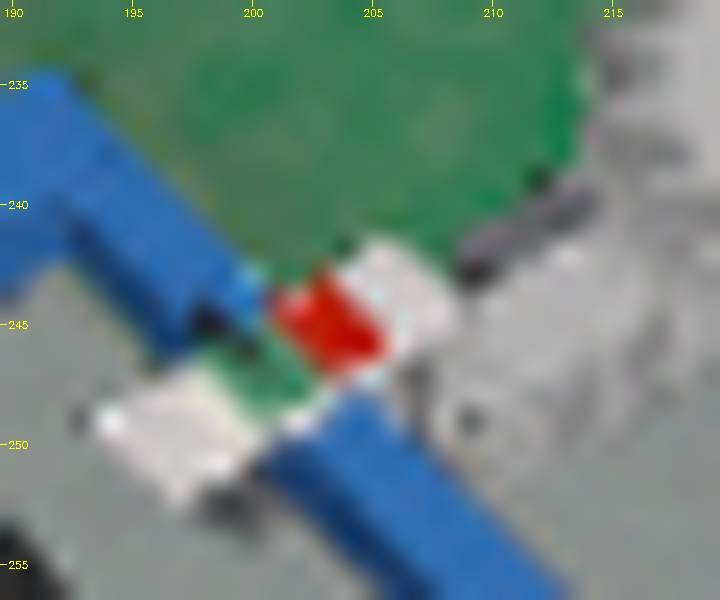

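The black pointer at scene (199,245.5) stands inside the green band, short of the red. The barrel is centred against the posts, the lever is at rest, and the tool is clear of everything.

```bash
python3 - <<'E'
from cell import ticket
print(ticket.close_job())
E
```

```text
the job is handed in; nothing more can be done
None
```

I took the barrel out of the tray, laid it centred in the nest and let go of it. I then pumped the lever with four working strokes until the jaw gripped it, and handed the job in at about 22 s of the 61 s allowed.

- **Clamping:** the last images show the jaw 10.3 mm and the rack 18.2 to 18.5 mm from their starts. That is about 8 mm of spring compression, or 55 to 57 N. The pointer is in the green, and the most I measured or worked out during pumping was about 10 mm, so it stayed out of the red.
- **Barrel and lever:** the barrel lies along the nest with its band centred, and the lever stayed where I left it.
- **Bystanders:** I saw no sign that the tape or the plug moved. I did not look at the glue bottle again at the end, but the tool did not go near it.
- **Disagreements:** the two cameras differed by 0.3 to 0.6 mm on the rack in the loaded readings. The force felt at the handle at the last tooth was roughly what that clamping predicts, but noisy, with several newtons of side force from gripping it. No check failed.

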